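Load the red spool, bring it round to the thread guide and hold the stand

ROBOT

A 6-joint arm with a two-finger parallel gripper is mounted at the origin on the work surface. World frame = base frame: x ahead of the robot, y to its left, z up, the work surface at z = 0. Lengths are in m, angles in rad, forces in N, time in s.
With the tool pointing down it reaches from about 0.35 to 0.775 m from the base axis. Payload 5.5 kg.
Tool frame: the origin (TCP) lies midway between the tips of the shut fingers; the grasp point (between the pads) lies grip_point_offset behind it (grip_point_offset is the distance from the TCP to the grasp point, in m); z points along the fingers, y is the direction in which the jaws open and shut (so a half turn about z gives the same grasp; the last joint's range is limited). The gripper opens to 85 mm and grips with 20 to 120 N. Pads are 22 mm wide; open, the fingers measure 114 mm over their backs; the gripper's body (76 mm by 85 mm) begins 54 mm behind the grasp point. The pads swing forward as they close: fully open they stand 13 mm farther back than shut.
Start: joints at [-1.251, 0.313, 0.046, 1.304, 0, 1.431], TCP at [0.255, -0.515, 0.231] pointing down, gripper open.
Joint ranges: [-2.76, 2.76], [-0.86, 1.69], [-1.03, 1.26], [-2.2, 2.34], [-1.47, 1.5], [-3.14, 3.14]. Speed limits (rad/s): [2.57, 2.57, 3.14, 3.14, 3.14, 3.14].

INTERFACE

Orientations are given as a unit quaternion [w, x, y, z].
In Python, from workcell import * gives the robot as it stands.
- The arm moves only by the tool send_rows, never from a script. Its argument "series" is one flat list of numbers, 7 for each row, row after row: the shift along the tool's x, y, z in cm, then the turn, a rotation vector about the tool's x, y, z in degrees, then the opening, from 0 (shut) to 1 (fully open). A call has 1 to 10 rows; each row is the pose to reach, as a shift and turn from the pose commanded when the call began, along the tool's axes at that moment; what a row does not reach only later rows make up. A row lasts 1/12 s, in which the tool goes at most 41.7 mm and 7.16 degrees, less where a joint would pass 70% of its speed; a pose out of reach is approached as far as the arm can. A call with a gripper value outside its range is refused whole. The fingers move at their own pace and stop on an object; "newtons" is the grip in N (left out, the last holds). Time passes only in rows, so rows that repeat a pose let the fingers close. It gives the time, the measured TCP pose, the force and the opening at its end, in the units of the state.
- get_state(): the state, without advancing time (a new reading comes with each control period).
- read_camera(name): name is "scene" or "top" or "wrist"; returns the picture (384x512x3 uint8, blue, green, red); there is no depth.
- camera_info(name): a dict with "K" (3x3 intrinsics, pixels), "D" ([k1, k2, p1, p2, k3] as OpenCV has them; the pictures are not rectified), "xyz" and "attitude" of the camera in the world. Camera axes: x right, y down, z forward; pixel columns grow to the right and rows downward; lengths in m; the calibration is good to about 2 mm. A picture is of the moment at which its call begins: read the wrist's pose just before it. camera_info takes no time and is no camera call; for the wrist camera it gives the pose at the moment of the call.
- hand_in(): hands the job in, once; it reports no verdict.
Trained networks look in the newest picture that a camera, given by its name, has taken for a name from the list of things; names that differ only in an ending like _2 or _b are one class to them, and where a whole thing is asked for, a point or a joint stands for the part that bears it (a point fixed in the world has none). Each returns a list of dicts, best first, with "p" (0 to 1); they miss things now and then, are a little off and sometimes report something else, mostly with a low value. They report only what shows in the picture. A call takes as long as a camera call.
- silhouettes(camera, label): "pixels" (384x512 bool, what is visible of it) and "box" ([left, top, width, height] in pixels, round what is visible of it).
The state is a dict: "clock": time; "joint_pos": joint angles; "qvel": joint speeds; "tau": joint torques, N m; "tcp_pos": TCP position; "orientation": TCP orientation; "wrist_force": force on the tool from outside, world axes, zero at the start; "ft_torque": the same for the moment, N m; "finger_gap": finger opening in m.
Only numpy, scipy, OpenCV 4.12 (cv2) and the standard library are available. Lean on these libraries where they do the work, as an engineer would, in place of code of your own. Each camera call takes 0.05 s, during which the arm holds its last target. There are 200 camera calls.

TASK

I want to draw off red thread: set the red spool down over the empty spindle of the thread stand, lowering it all the way rather than dropping it, and bring the stand gently round, in several goes if need be, until the red spool stands squarely in line with the thread guide on the stand's white tongue. Finish gripping the black centre knob firmly, still holding it so that the stand cannot turn. Keep off the other four spools, leave them on their spindles, and leave everything else on the desk where it is.

Things in the scene. Friction and masses are not known exactly. Their poses are not given: they have to be found in the camera images.
- stand: fixed foot of the thread stand, fastened to the desk: a dark round steel plate, 220 mm across, 13 mm high, with a white tongue 44 mm wide that sticks out at the front to 171 mm from the centre. Origin at the centre of its underside, on the turntable's upright axis; its -x axis points along the tongue to the thread guide (the front), z up.
- guide (a point): centre of the eye of the steel thread guide, a wire with a 18 mm ring that stands on the white tongue, 150 mm in front of the axis, 79 mm above the desk (its top is 90 mm above the desk).
- knob_grip (a point): point on the turntable's axis, 125 mm above the desk, halfway up the black fluted centre knob: where to grip it. The knob is round, 40 mm diameter, from 108 to 140 mm above the desk, fixed on a 13 mm column that turns with the turntable. Nothing else on the stand rises higher than 93 mm.
- carousel (a joint): angle of the round light grey turntable (250 mm across, top 26 mm above the desk) in rad, 0 at the start, grows anticlockwise seen from above; turns endlessly both ways with light friction (0.03 N m) and stays where it is left. Five spindles stand 72 degrees apart, 85 mm from the axis; four carry a spool, one is empty.
- empty_spindle (a point): tip of the empty spindle, on its axis, 93 mm above the desk (67 mm above the turntable). Aluminium rod, 9 mm thick, its last 9 mm tapering to 3 mm; turns with the turntable, 85 mm from its axis; 100 mm centre to centre to the neighbouring spools, whose tops are 86 mm above the desk.
- spool_red: embroidery spool, red thread between cream flanges, 44 mm diameter, 60 mm tall, about 55 g, with a 14 mm hole right through along its axis; stands upright on the desk to the right of the stand; seated on the spindle, its underside is 26 mm above the desk. Origin at the centre of its underside, z up.
- spool_blue: embroidery spool, blue thread between cream flanges, 44 mm diameter, 60 mm tall, about 55 g, with a 14 mm hole right through along its axis; stands upright loose on a spindle of the turntable. Origin at the centre of its underside, z up.
- spool_green: embroidery spool, green thread between cream flanges, 44 mm diameter, 60 mm tall, about 55 g, with a 14 mm hole right through along its axis; stands upright loose on a spindle of the turntable. Origin at the centre of its underside, z up.
- spool_yellow: embroidery spool, yellow thread between cream flanges, 44 mm diameter, 60 mm tall, about 55 g, with a 14 mm hole right through along its axis; stands upright loose on a spindle of the turntable. Origin at the centre of its underside, z up.
- spool_black: embroidery spool, black thread between cream flanges, 44 mm diameter, 60 mm tall, about 55 g, with a 14 mm hole right through along its axis; stands upright loose on a spindle of the turntable. Origin at the centre of its underside, z up.
- bobbin_box: flat clear plastic box of bobbins, 102 x 67 x 27 mm, loose on the desk beside the stand. Origin at the centre of its underside.
- tape_measure: yellow and black steel tape measure, 70 x 38 x 60 mm, standing loose on the desk to the right. Origin at the centre of its underside.
- shears: tailor's shears, black handles, 245 mm long, 12 mm high, lying on the desk to the left. Origin near the pivot on the desk, x towards the blade tips.
- mouse: black computer mouse, 105 x 60 x 32 mm, on the desk to the right. Origin at the centre of its underside.
- knob: the black centre knob itself (see knob_grip), origin at the centre of its underside, 108 mm above the desk, on the turntable's axis.

How it is judged:
By the outcome, as a careful person would: the job done as asked, in the order asked, and still so for the second after the job is handed in, while the arm keeps its last pose, push and grip.
It also fails if it takes over 64 s, if anything falls off the work surface, if the arm or the gripper's body presses on something with over 40 N, if the wrist force passes 120 N, or if a joint passes its speed limit or range.

## Working session

There is one attempt and no reset: what is moved stays moved. The work goes in short steps, Python scripts to look and compute and a tool call to move; the robot and the scene stay as the last step left them, time stands still between calls to the robot, and variables do not carry over. Pictures are saved under pics/ and viewed, about 8 in all and at most 12, crops included, and the job is handed in when it is done.

Besides the shell and the picture viewer there is one more tool, called after "Emit:" as name(argument=value, ...) on one line, values as JSON. send_rows: Moves the arm, as the interface text tells. Its arguments: {"type":"object","properties":{"series":{"type":"array"},"newtons":{"type":"number"}},"required":["series"]}

```bash
mkdir -p pics; ls; cat > h.py <<'E'
from workcell import *
import numpy as np, cv2
from scipy.spatial.transform import Rotation as R
def rot(q): return R.from_quat([q[1],q[2],q[3],q[0]]).as_matrix()
def cam(n):
    c=camera_info(n); return np.array(c["K"]),np.array(c["D"]),np.array(c["xyz"]),rot(c["attitude"])
def ray(c,uv):
    p=cv2.undistortPoints(np.array([[uv]],float),c[0],c[1])[0,0]
    return c[3]@np.array([p[0],p[1],1.])
def atz(c,uv,z):
    d=ray(c,uv); return c[2]+d*(z-c[2][2])/d[2]
def proj(c,P):
    P=np.atleast_2d(P).astype(float); rv=cv2.Rodrigues(c[3].T)[0]
    return cv2.projectPoints(P,rv,-c[3].T@c[2],c[0],c[1])[0][:,0]
def tri(obs):
    A=np.zeros((3,3));b=np.zeros(3)
    for c,uv in obs:
        d=ray(c,uv);d/=np.linalg.norm(d);M=np.eye(3)-np.outer(d,d);A+=M;b+=M@c[2]
    return np.linalg.solve(A,b)
E
python3 - <<'E'
from h import *
s=get_state();print(s)
for n in("scene","top","wrist"):
    im=read_camera(n);cv2.imwrite(f"pics/{n}0.png",im);c=cam(n);print(n,c[2].round(3),c[3][:,2].round(3),c[0][0,0])
a=[cv2.imread(f"pics/{n}0.png") for n in("scene","top")]
cv2.imwrite("pics/a.png",a[0]);cv2.imwrite("pics/b.png",a[1])
for n in("scene","top"):
    c=cam(n)
    for l in("stand","carousel","knob","spool_red","empty_spindle","spool_blue","spool_green","spool_yellow","spool_black","bobbin_box","tape_measure","mouse"):
        for r in silhouettes(n,l)[:2]:
            m=r["pixels"];v,u=np.nonzero(m);print(n,l,round(r["p"],2),r["box"],m.sum(),(u.mean().round(1),v.mean().round(1)))
E
```

```text
pics
{'clock': 0.0, 'joint_pos': array([-1.25060231e+00,  3.13993678e-01,  4.49680605e-02,  1.30358313e+00,
       -2.89631962e-05,  1.43123101e+00]), 'qvel': array([ 0.00168596, -0.00013081, -0.00053679,  0.00124873,  0.00067172,
       -0.00218805]), 'tau': array([ 1.06498235e-03, -4.80625927e+01,  2.98533601e+01,  1.94975431e-02,
       -4.33098796e-05, -1.35607903e-05]), 'tcp_pos': array([ 0.25498536, -0.51480188,  0.23040822]), 'orientation': array([-9.01210289e-04,  9.73693418e-01,  2.27860277e-01, -9.61550992e-05]), 'wrist_force': array([ 0.65674769, -0.61185561,  0.58687028]), 'ft_torque': array([-0.00478626, -0.03479145,  0.02916092]), 'finger_gap': 0.08548211565368272}
scene [ 1.148 -0.91   1.321] [-0.355  0.565 -0.745] 481.1096154917803
top [0.464 0.021 1.59 ] [ 0.054 -0.005 -0.999] 371.7902812039771
wrist [ 0.32  -0.482  0.372] [-0.253 -0.124 -0.959] 288.40641281273935
scene stand 0.64 [214.9, 154.5, 19.4, 13.3] 95 (np.float64(224.0), np.float64(161.4))
scene carousel 0.8 [203.9, 162.6, 71.5, 54.2] 2294 (np.float64(240.7), np.float64(191.3))
scene knob 0.44 [234.5, 161.2,
[... 1620 characters left out ...]
[230.2, 169.6, 56.5, 58.6] 2457 (np.float64(259.4), np.float64(198.6))
top empty_spindle 0.58 [126.1, 196.6, 21.2, 58.0] 493 (np.float64(134.1), np.float64(231.8))
top spool_blue 0.67 [235.3, 202.5, 13.5, 12.3] 101 (np.float64(240.4), np.float64(207.0))
top spool_yellow 0.48 [255.7, 214.1, 11.8, 9.8] 88 (np.float64(260.9), np.float64(219.2))
top bobbin_box 0.61 [206.3, 158.7, 21.1, 27.0] 386 (np.float64(216.2), np.float64(173.9))
top bobbin_box 0.35 [232.6, 168.3, 58.1, 59.5] 2361 (np.float64(259.9), np.float64(198.5))
top tape_measure 0.58 [325.5, 147.8, 16.3, 17.7] 178 (np.float64(332.6), np.float64(154.7))
top mouse 0.9 [368.7, 169.7, 18.1, 28.9] 339 (np.float64(377.4), np.float64(184.6))
```

```bash
python3 - <<'E'
from h import *
a=cv2.imread("pics/scene0.png")[130:340,130:330];b=cv2.imread("pics/top0.png")[135:250,190:400]
cv2.imwrite("pics/ab.png",np.vstack([cv2.resize(cv2.copyMakeBorder(a[20:110,50:190],0,0,0,0,0),(560,360),interpolation=2)[:, :],cv2.resize(b[:60*2,:],(560,307),interpolation=2)])[:600+67])
t=np.vstack([cv2.resize(a[15:100,50:190],(490,297),interpolation=2),cv2.resize(b,(490,268),interpolation=2)])
cv2.imwrite("pics/ab.png",t)
c=cam("top"); s=cam("scene")
print("red",tri([(c,(339.5,190)),(s,(191.5,263.4))]),atz(c,(340,189.5),.06))
print("knob",tri([(c,(258.8,198)),(s,(239.1,169))]),atz(c,(258.8,198),.14), "car",atz(c,(259.5,198.5),.026))
for k,uv in dict(blue=(240.4,207),yel=(260.9,219.2)).items(): print(k,atz(c,uv,.086))
E
```

```text
red [ 0.56243629 -0.31203827  0.02664554] [ 0.56171575 -0.30756184  0.06      ]
knob [0.52452271 0.02783346 0.12963789] [0.52268329 0.02677131 0.14      ] car [0.52519671 0.02430187 0.026     ]
blue [0.4883183  0.10126619 0.086     ]
yel [0.43928375 0.01831973 0.086     ]
```

View pics/ab.png

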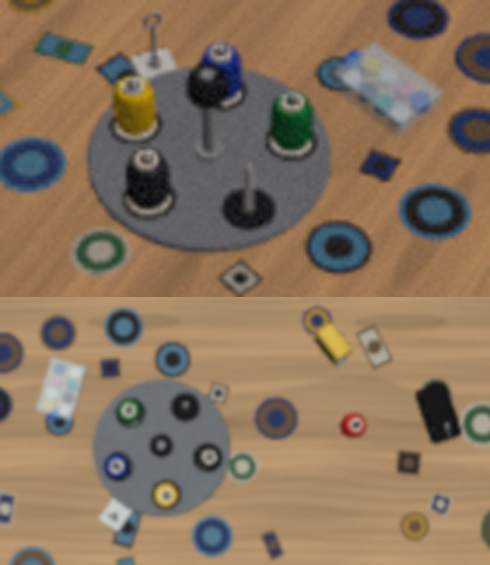

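View pics/wrist0.png

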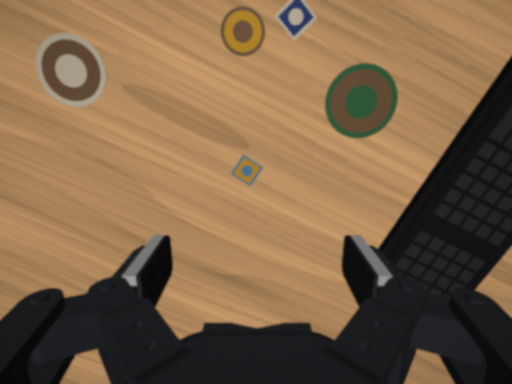

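The pictures show the stand at the centre, with the tongue and guide pointing toward the robot and left. The empty spindle, with a dark disc under it, is almost opposite at about top crop (185,407). Red stands alone at top pixel (340,190). The wrist view looks down past the fingers. I'm moving over red now.

Emit:
send_rows(series=[3.5, -0.5, 0, 0, 0, 0, 1, 7, -1, 0, 0, 0, 0, 1, 10.5, -1.5, 0, 0, 0, 0, 1, 14, -2, 0, 0, 0, 0, 1, 17.5, -2.5, 0, 0, 0, 0, 1, 21, -3, 0, 0, 0, 0, 1, 24.5, -3.5, 0, 0, 0, 0, 1, 28, -4.2, 0, 0, 0, 0, 1, 30.5, -4.9, 0, 0, 0, 0, 1, 30.5, -4.9, 0, 0, 0, 0, 1])

```text
clock: 2.18
tcp_pos: [0.5101, -0.3325, 0.2311]
orientation: [-0.0, 0.973, 0.231, 0.001]
wrist_force: [-0.3, -0.3, -0.7]
finger_gap: 0.0853
```

```bash
cat > look.py <<'E'
from h import *
import sys,pickle
def grab(tag,labels):
    s=get_state();c=cam("wrist");im=read_camera("wrist");cv2.imwrite(f"pics/{tag}.png",im)
    out={}
    for l in labels:
        r=silhouettes("wrist",l)
        out[l]=[(x["p"],x["pixels"]) for x in r[:2]]
        for x in r[:2]:
            v,u=np.nonzero(x["pixels"]);print(tag,l,round(x["p"],2),np.round(x["box"]),len(u),u.mean().round(1),v.mean().round(1))
    pickle.dump((s,c,out),open(tag+".pkl","wb"));print(s["clock"],s["tcp_pos"].round(4),s["orientation"].round(4),s["finger_gap"]);return s,c,out
E
python3 -c "
from look import *
grab('w1',['spool_red'])"
```

```text
w1 spool_red 0.9 [246.  96.  39.  43.] 1232 265.2 117.7
2.1833 [ 0.5101 -0.3325  0.2311] [-4.000e-04  9.731e-01  2.306e-01  7.000e-04] 0.08527099442700425
```

Emit:
send_rows(series=[3, 0, 0, 0, 0, 0, 1, 6, 0, 0, 0, 0, 0, 1, 6, 0, 0, 0, 0, 0, 1, 6, 0, 0, 0, 0, 0, 1])

```text
clock: 2.62
tcp_pos: [0.5605, -0.3098, 0.2309]
orientation: [-0.0, 0.974, 0.228, -0.0]
wrist_force: [0.6, -0.1, -0.2]
finger_gap: 0.0854
```

```bash
python3 -c "
from look import *
grab('w2',['spool_red'])
cv2.imwrite('pics/w12.png',np.hstack([cv2.imread('pics/w%d.png'%i)[:,60:460] for i in(1,2)]))"
```

```text
w2 spool_red 0.63 [246. 143.  34.  40.] 1200 262.3 163.4
2.6167 [ 0.5605 -0.3098  0.2309] [-0.000e+00  9.736e-01  2.281e-01 -4.000e-04] 0.08535253305440241
```

View pics/w12.png

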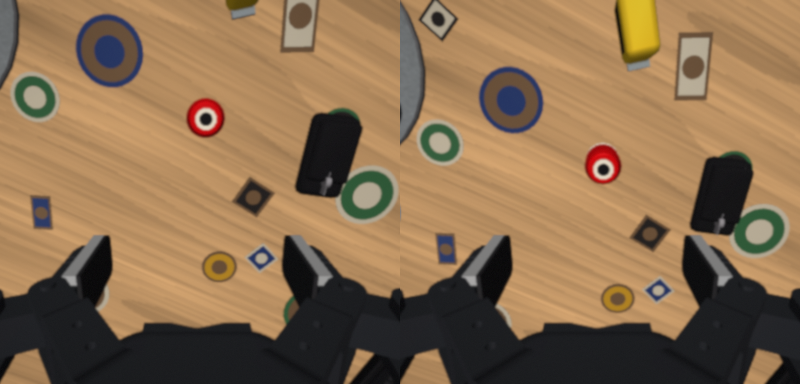

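```bash
python3 - <<'E'
from h import *;import pickle
obs=[];
for t,(u,v) in(("w1",(266,118)),("w2",(263,169))):
    s,c,o=pickle.load(open(t+".pkl","rb"));g=cv2.imread(f"pics/{t}.png")
    w=g[v-6:v+7,u-6:u+7].max(2).astype(float);yy,xx=np.mgrid[v-6:v+7,u-6:u+7]
    m=(w<90);print(m.sum(),xx[m].mean(),yy[m].mean())
    n,l,st,ce=cv2.connectedComponentsWithStats(m.astype(np.uint8));k=l[6,6];uv=ce[k]+[u-6,v-6];print(k,uv,atz(c,uv,.06));obs.append((c,uv))
print(tri(obs)); print(proj(c,[s["tcp_pos"]]))
ct=cam("top");sc=cam("scene")
print(proj(ct,tri(obs)),proj(sc,tri(obs)))
E
```

```text
93 265.4623655913978 118.78494623655914
1 [265.46236559 118.78494624] [ 0.56304333 -0.31515079  0.06      ]
81 262.9382716049383 169.37037037037038
1 [262.9382716  169.37037037] [ 0.56311735 -0.31510824  0.06      ]
[ 0.5630245  -0.31517105  0.05952215]
[[258.62360095 240.77509529]]
[[341.82001933 189.194473  ]] [[189.78123354 258.46417725]]
```

```bash
python3 -c "
from h import *;import workcell
print(workcell.grip_point_offset)"
```

```text
0.0187
```

Emit:
send_rows(series=[0, 0.5, 3, 0, 0, 0, 0.85, 0, 0.6, 6, 0, 0, 0, 0.85, 0, 0.6, 9, 0, 0, 0, 0.85, 0, 0.6, 9, 0, 0, 0, 0.85, 0, 0.6, 9, 0, 0, 0, 0.85])

```text
clock: 3.13
tcp_pos: [0.5608, -0.3148, 0.1401]
orientation: [-0.002, 0.974, 0.227, -0.002]
wrist_force: [-0.1, -0.0, 0.9]
finger_gap: 0.0725
```

Emit:
send_rows(series=[0.2, 0.1, 3, 0, 0, 0, 0.85, 0.2, 0.1, 6, 0, 0, 0, 0.85, 0.2, 0.1, 9, 0, 0, 0, 0.85, 0.2, 0.1, 11, 0, 0, 0, 0.85, 0.2, 0.1, 11.8, 0, 0, 0, 0.85, 0.2, 0.1, 11.8, 0, 0, 0, 0.85, 0.2, 0.1, 11.8, 0, 0, 0, 0.6, 0.2, 0.1, 11.8, 0, 0, 0, 0.4, 0.2, 0.1, 11.8, 0, 0, 0, 0.3, 0.2, 0.1, 11.8, 0, 0, 0, 0.2], newtons=30)

```text
clock: 3.97
tcp_pos: [0.5671, -0.3162, 0.0263]
orientation: [0.002, 0.974, 0.228, 0.002]
wrist_force: [-0.3, 0.3, 7.4]
finger_gap: 0.0432
```

Emit:
send_rows(series=[0, 0, 0, 0, 0, 0, 0.1, 0, 0, 0, 0, 0, 0, 0.1, 0, 0, 0, 0, 0, 0, 0.1, 0, 0, -0.5, 0, 0, 0, 0.1, 0, 0, -2, 0, 0, 0, 0.1, 0, 0, -4, 0, 0, 0, 0.1, 0, 0, -6, 0, 0, 0, 0.1, 0, 0, -6, 0, 0, 0, 0.1])

```text
clock: 4.63
tcp_pos: [0.5679, -0.3165, 0.0887]
orientation: [0.003, 0.974, 0.228, 0.003]
wrist_force: [0.6, -0.0, 0.5]
finger_gap: 0.0431
```

```bash
python3 -c "
from look import *
grab('w3',['spool_red'])"
```

```text
w3 spool_red 0.84 [214. 193.  86. 114.] 7899 256.2 251.8
4.6333 [ 0.5679 -0.3165  0.0887] [0.003  0.9737 0.228  0.0026] 0.04307897045495621
```

View pics/w3.png

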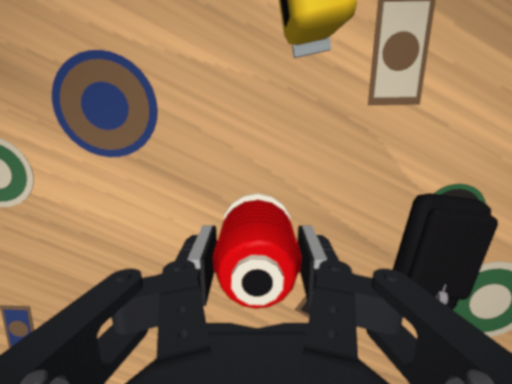

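The spool is held upright between the pads, with its hole at (256,283). I'm checking where its top sits in the grip.

```bash
python3 - <<'E'
from h import *;import pickle
s,c,o=pickle.load(open("w3.pkl","rb"));T=rot(s["orientation"]);print(T.round(4))
g=cv2.imread("pics/w3.png")[265:302,235:278].max(2);m=(g<80).astype(np.uint8)
n,l,st,ce=cv2.connectedComponentsWithStats(m);print(st[:4],ce[:4]);k=l[18,21];uv=ce[k]+[235,265]
for z in(.115,.12,.122,.125): P=atz(c,uv,z);print(z,P.round(4),(T.T@(P-s["tcp_pos"])).round(4))
print(get_state()["tcp_pos"])
E
```

```text
[[ 0.896   0.4439  0.0064]
 [ 0.4439 -0.896  -0.0046]
 [ 0.0037  0.007  -1.    ]]
[[  0   0  43  37 998]
 [  8   5  29  26 593]] [[20.49599198 18.35771543]
 [21.84822934 17.39797639]]
0.115 [ 0.5604 -0.3189  0.115 ] [-0.0077 -0.001  -0.0263]
0.12 [ 0.5634 -0.3173  0.12  ] [-0.0043 -0.001  -0.0313]
0.122 [ 0.5647 -0.3167  0.122 ] [-0.0029 -0.001  -0.0333]
0.125 [ 0.5665 -0.3158  0.125 ] [-0.0008 -0.001  -0.0363]
[ 0.56630826 -0.31541847  0.08487447]
```

```bash
python3 - <<'E'
from h import *;import pickle
s,c,o=pickle.load(open("w3.pkl","rb"));T=rot(s["orientation"]);p=s["tcp_pos"]
t=np.linspace(0,2*np.pi,60)
for x,z in((-.0043,-.0313),(-.0029,-.0333),(-.0008,-.0363),(.0006,-.0383)):
    f=lambda zz,r:proj(c,p+(T@np.array([x+r*np.cos(t),-.001+r*np.sin(t),zz+0*t])).T)
    b=f(z+.06,.022);h=f(z,.007);w=f(z,.011)
    print(x,z,"base top row",b[:,1].min().round(1),"w",np.ptp(b[:,0]).round(1),"hole",h.mean(0).round(1),np.ptp(h,axis=0).round(1))
g=cv2.imread("pics/w3.png");print(g[188:204,258].tolist())
s=get_state();print(s["tcp_pos"],s["orientation"].round(4))
st=cam("scene");tp=cam("top");read_camera("scene");read_camera("top")
for n,cc in(("scene",st),("top",tp)):
    for r in silhouettes(n,"spool_red")[:2]:
        v,u=np.nonzero(r["pixels"]);print(n,r["p"],r["box"],u.mean(),v.mean())
print(get_state()["tcp_pos"])
E
```

```text
-0.0043 -0.0313 base top row 193.5 w 68.5 hole [256.8 282.1] [31.7 27.5]
-0.0029 -0.0333 base top row 192.3 w 69.4 hole [256.8 282.1] [32.2 28. ]
-0.0008 -0.0363 base top row 190.5 w 70.7 hole [256.8 282. ] [33.2 28.8]
0.0006 -0.0383 base top row 189.2 w 71.6 hole [256.8 282. ] [33.8 29.4]
[[105, 152, 196], [104, 151, 196], [105, 153, 197], [109, 155, 198], [123, 162, 199], [150, 178, 202], [180, 203, 218], [204, 223, 231], [212, 228, 236], [209, 226, 236], [188, 207, 228], [135, 149, 202], [71, 78, 171], [25, 25, 162], [12, 9, 159], [11, 7, 156]]
[ 0.56630826 -0.31541847  0.08487447] [0.0012 0.9737 0.2279 0.001 ]
scene 0.52 [184.4, 247.7, 12.8, 15.2] 193.4111111111111 256.3333333333333
[ 0.56462183 -0.31426792  0.08203602]
```

Emit:
send_rows(series=[0, 0, -3, 0, 0, 0, 0.1, 0, 0, -6, 0, 0, 0, 0.1, 0.5, -2, -9, 0, 0, 0, 0.1, 1.5, -5, -11, 0, 0, 0, 0.1, 2.5, -8.5, -13, 0, 0, 0, 0.1, 3.5, -12, -14, 0, 0, 0, 0.1, 4.5, -15.5, -14, 0, 0, 0, 0.1, 5.5, -18, -14, 0, 0, 0, 0.1, 6, -19.5, -14, 0, 0, 0, 0.1, 6, -19.8, -14, 0, 0, 0, 0.1])

```text
clock: 5.77
tcp_pos: [0.5303, -0.1077, 0.2227]
orientation: [-0.001, 0.973, 0.23, -0.001]
wrist_force: [-0.3, -0.1, -0.9]
finger_gap: 0.0432
```

Emit:
send_rows(series=[0, 0, 0, 0, 0, 0, 0.1, 0, 0, 0, 0, 0, 0, 0.1, 0, 0, 0, 0, 0, 0, 0.1, 0, 0, 0, 0, 0, 0, 0.1])

```text
clock: 6.1
tcp_pos: [0.5315, -0.1119, 0.2229]
orientation: [-0.0, 0.974, 0.227, -0.0]
wrist_force: [0.7, -0.1, -0.5]
finger_gap: 0.043
```

```bash
python3 -c "
from look import *
s,c,o=grab('w4',['knob','carousel'])
print(proj(c,[.597,-.018,.093]))"
```

```text
w4 carousel 0.93 [ 19.   0. 236. 215.] 31464 148.3 104.9
6.1 [ 0.5315 -0.1119  0.2229] [-0.000e+00  9.739e-01  2.271e-01 -2.000e-04] 0.042983896849501026
[[194.503005   67.8975887]]
```

View pics/w4.png

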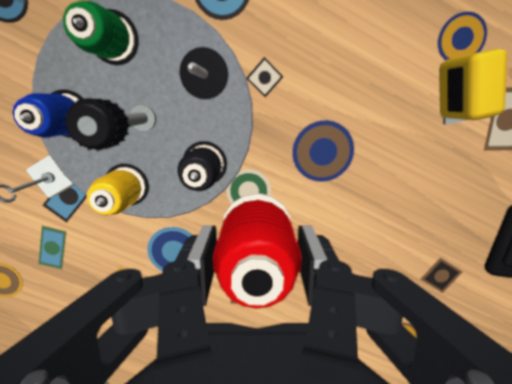

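The view shows the spindle tip near (191,67), the knob top at (90,125) and the guide ring at (7,194). Spool tops are green (82,20), blue (30,115), yellow (103,201) and black (195,172). One more view from nearer.

Emit:
send_rows(series=[1.5, -2.5, 0, 0, 0, 0, 0.1, 3, -5, 0, 0, 0, 0, 0.1, 3, -5.5, 0, 0, 0, 0, 0.1, 3, -5.5, 0, 0, 0, 0, 0.1, 3, -5.5, 0, 0, 0, 0, 0.1, 3, -5.5, 0, 0, 0, 0, 0.1])

```text
clock: 6.75
tcp_pos: [0.5339, -0.049, 0.2233]
orientation: [0.0, 0.974, 0.228, 0.0]
wrist_force: [0.4, 0.2, -0.7]
finger_gap: 0.0429
```

```bash
python3 -c "
from look import *
s,c,o=grab('w5',['carousel'])
print(proj(c,[.597,-.018,.093]))
a=cv2.imread('pics/w4.png')[0:220,0:256];b=cv2.imread('pics/w5.png')[0:240,40:340]
cv2.imwrite('pics/w45.png',np.hstack([cv2.resize(cv2.imread('pics/w4.png')[40:100,160:240],(400,300),interpolation=2),np.zeros((300,400,3),np.uint8)]))
cv2.imwrite('pics/w5b.png',cv2.resize(b,(750,600),interpolation=2))"
```

```text
w5 carousel 0.98 [ 88.  26. 214. 208.] 27529 197.5 125.7
6.75 [ 0.5339 -0.049   0.2233] [3.000e-04 9.738e-01 2.275e-01 0.000e+00] 0.042859421686083816
[[257.84361828 103.92443744]]
```

View pics/w5b.png

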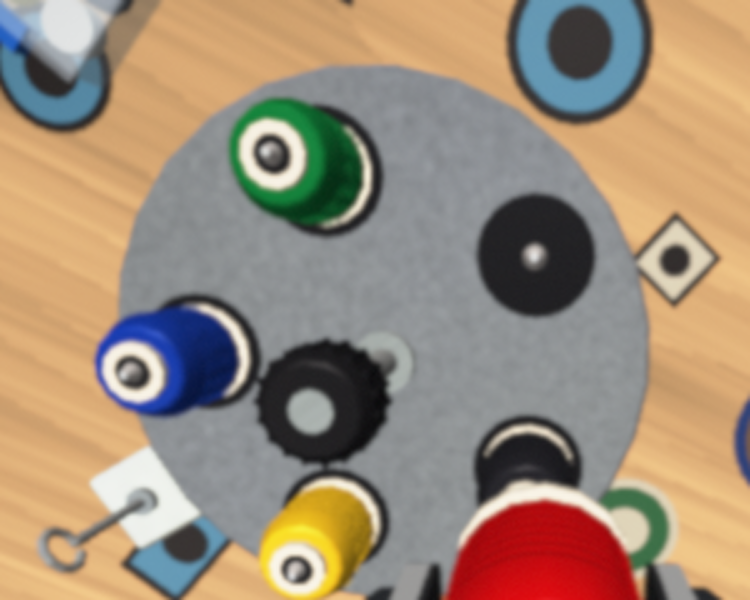

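Here the spindle tip is near (254,103), the knob disc at (164,164), and the guide ring at (65,220).

```bash
python3 - <<'E'
from h import *;import pickle
L={t:pickle.load(open(t+".pkl","rb"))[1] for t in("w4","w5")}
P={"tip":((189,66),(254.4,102.8)),"knobtop":((89,126),(164,164.4)),"guide":((7,194),(64.8,220)),
"green":((82,20),(148.5,62)),"blue":((31,116),(93,149)),"yellow":((102,202),(158.5,228))}
for k,(a,b) in P.items():
    print(k,tri([(L["w4"],a),(L["w5"],b)]).round(4), [atz(L[t],uv,{"tip":.093,"knobtop":.14,"guide":.079}.get(k,.093)).round(4)[:2] for t,uv in(("w4",a),("w5",b))])
# dark felt disc
for t,(u,v) in(("w4",(203,73)),("w5",(254,102))):
    g=cv2.imread(f"pics/{t}.png").max(2);m=(g<75).astype(np.uint8);n,l,st,ce=cv2.connectedComponentsWithStats(m)
    for k in np.unique(l[v-15:v+15,u-15:u+15]):
        if k and st[k,4]>100:
            cs,_=cv2.findContours((l==k).astype(np.uint8),0,1);(e,ax,an)=cv2.fitEllipse(cv2.convexHull(cs[0]));print(t,st[k],e,ax,atz(L[t],e,.027).round(4))
    # tip bright
    w=g[v-20:v+20,u-22:u+22];print(t,[(x,y,int(g[y,x])) for y in range(v-14,v+6,1) for x in range(u-20,u+12) if g[y,x]>150][:60] if t=="w4" else "")
E
```

```text
tip [ 0.5964 -0.0148  0.0999] [array([ 0.5963, -0.0131]), array([ 0.5965, -0.0148])]
knobtop [0.5214 0.0297 0.135 ] [array([0.5233, 0.0273]), array([0.5229, 0.0287])]
guide [0.392  0.1179 0.0677] [array([0.4   , 0.1103]), array([0.3996, 0.1129])]
green [0.5874 0.0865 0.0814] [array([0.5894, 0.0795]), array([0.5861, 0.0825])]
blue [0.4857 0.1104 0.0754] [array([0.4936, 0.0985]), array([0.4915, 0.1029])]
yellow [0.435  0.0206 0.0805] [array([0.4419, 0.0163]), array([0.4424, 0.019 ])]
w4 [ 180   47   48   52 1736] (203.4402313232422, 72.74117279052734) (47.19192123413086, 51.595245361328125) [ 0.597  -0.0138  0.027 ]
w4 [(191, 63, 158), (192, 63, 157), (189, 64, 159), (190, 64, 186), (191, 64, 189), (192, 64, 179), (193, 64, 165), (189, 65, 188), (190, 65, 206), (191, 65, 198), (192, 65, 178), (193, 65, 159), (188, 66, 155), (189, 66, 198), (190, 66, 210), (191, 66, 197), (192, 66, 164), (189, 67, 185), (190, 67, 199), (191, 67, 184), (189, 68, 155), (190, 68, 168), (191, 68, 155)]
w5 [ 231   78   47   48 1649] (254.00331115722656, 101.67704010009766) (45.82975769042969, 47.82346725463867) [ 0.5969 -0.0136  0.027 ]
w5
```

Emit:
send_rows(series=[2.5, -0.1, 0, 0, 0, 0, 0.1, 5, -0.2, 0, 0, 0, 0, 0.1, 7.5, -0.2, 0, 0, 0, 0, 0.1, 7.5, -0.2, 2, 0, 0, 0, 0.1, 7.5, -0.2, 4.5, 0, 0, 0, 0.1, 7.5, -0.2, 7, 0, 0, 0, 0.1, 7.5, -0.2, 9, 0, 0, 0, 0.1, 7.5, -0.2, 9, 0, 0, 0, 0.1, 7.5, -0.2, 9, 0, 0, 0, 0.1, 7.5, -0.2, 9, 0, 0, 0, 0.1])

```text
clock: 7.68
tcp_pos: [0.6009, -0.0138, 0.1345]
orientation: [0.0, 0.974, 0.227, 0.001]
wrist_force: [0.1, 1.4, -1.0]
finger_gap: 0.043
```

```bash
python3 - <<'E'
from look import *
for t in("w4","w5","w6"):
    if t=="w6": s,c,o=grab("w6",[])
    else: s,c,o=pickle.load(open(t+".pkl","rb"))
    T=rot(s["orientation"]);g=cv2.imread(f"pics/{t}.png")
    m=(g[265:302,235:278].max(2)<80).astype(np.uint8);n,l,st,ce=cv2.connectedComponentsWithStats(m);uv=ce[l[18,21]]+[235,265]
    p=s["tcp_pos"];z=p[2]+.0325;P=atz(c,uv,z);print(t,uv,(T.T@(P-p)).round(4),P.round(4), g[186:202,258].tolist() if 0 else "")
print(get_state()["wrist_force"])
E
```

```text
w4 [256.90582192 282.38356164] [-0.0035 -0.001  -0.0325] [ 0.5279 -0.1126  0.2554] 
w5 [256.89672978 282.40963855] [-0.0035 -0.001  -0.0325] [ 0.5304 -0.0496  0.2558] 
7.6833 [ 0.6009 -0.0138  0.1345] [4.000e-04 9.738e-01 2.275e-01 7.000e-04] 0.04296481717799594
w6 [256.90172414 282.43103448] [-0.0035 -0.001  -0.0325] [ 0.5973 -0.0144  0.167 ] 
[ 0.25539643  0.49832691 -0.06665053]
```

Emit:
send_rows(series=[-0.1, 0, 0.6, 0, 0, 0, 0.1, -0.1, 0, 1.2, 0, 0, 0, 0.1, -0.1, 0, 1.8, 0, 0, 0, 0.1, -0.1, 0, 2.4, 0, 0, 0, 0.1, -0.1, 0, 3, 0, 0, 0, 0.1, -0.1, 0, 3, 0, 0, 0, 0.1, -0.1, 0, 3, 0, 0, 0, 0.1])

```text
clock: 8.32
tcp_pos: [0.5987, -0.0134, 0.1026]
orientation: [-0.0, 0.974, 0.228, -0.001]
wrist_force: [-0.3, -0.0, -0.3]
finger_gap: 0.0432
```

```bash
python3 - <<'E'
from look import *
s,c,o=grab("w7",[]);print(s["wrist_force"],s["ft_torque"])
g=cv2.imread("pics/w7.png");cv2.imwrite("pics/w7b.png",np.hstack([cv2.resize(g[180:320,190:330],(600,600),interpolation=2)]))
E
```

```text
8.3167 [ 0.5987 -0.0134  0.1026] [-2.000e-04  9.737e-01  2.279e-01 -7.000e-04] 0.04318040137976174
[-0.28017474 -0.0017664  -0.29271527] [-0.00202532 -0.02720113 -0.0154346 ]
```

View pics/w7b.png

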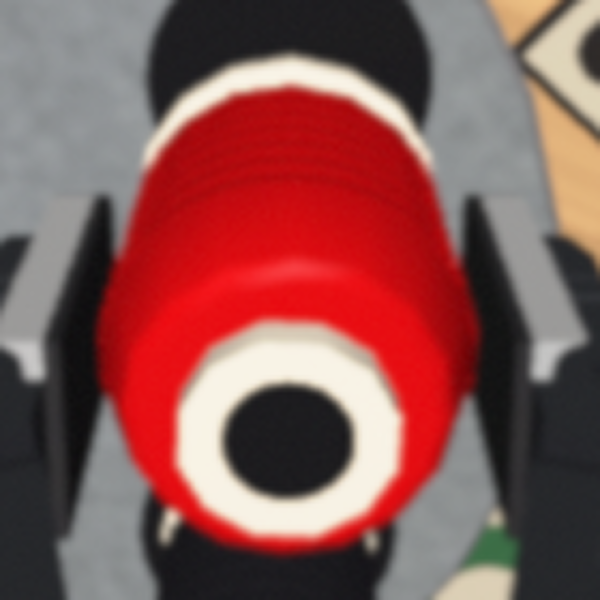

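The spool is centred over the felt disc, its base is below the tip height, and there's no contact force, so the spindle must be in the hole. I'll lower it further.

Emit:
send_rows(series=[0, 0, 0.7, 0, 0, 0, 0.1, 0, 0, 1.4, 0, 0, 0, 0.1, 0, 0, 2.1, 0, 0, 0, 0.1, 0, 0, 2.8, 0, 0, 0, 0.1, 0, 0, 3.4, 0, 0, 0, 0.1, 0, 0, 4, 0, 0, 0, 0.1, 0, 0, 4.3, 0, 0, 0, 0.1, 0, 0, 4.5, 0, 0, 0, 0.1, 0, 0, 4.5, 0, 0, 0, 0.1, 0, 0, 4.5, 0, 0, 0, 0.1])

```text
clock: 9.2
tcp_pos: [0.5993, -0.0136, 0.0584]
orientation: [0.0, 0.974, 0.228, 0.0]
wrist_force: [-0.2, -0.5, -0.3]
finger_gap: 0.0429
```

Emit:
send_rows(series=[0, 0, 0.1, 0, 0, 0, 0.1, 0, 0, 0.2, 0, 0, 0, 0.1, 0, 0, 0.3, 0, 0, 0, 0.1, 0, 0, 0.3, 0, 0, 0, 0.1, 0, 0, 0.3, 0, 0, 0, 0.1])

```text
clock: 9.62
tcp_pos: [0.5992, -0.0135, 0.0553]
orientation: [0.0, 0.974, 0.228, -0.0]
wrist_force: [-0.6, 0.6, -0.9]
finger_gap: 0.0429
```

Emit:
send_rows(series=[0, 0, 0.1, 0, 0, 0, 0.1, 0, 0, 0.1, 0, 0, 0, 0.1, 0, 0, 0.2, 0, 0, 0, 0.1, 0, 0, 0.2, 0, 0, 0, 0.1, 0, 0, 0.2, 0, 0, 0, 0.1])

```text
clock: 10.03
tcp_pos: [0.5991, -0.0135, 0.0532]
orientation: [-0.0, 0.974, 0.228, -0.0]
wrist_force: [-1.4, -0.1, -0.5]
finger_gap: 0.0432
```

Emit:
send_rows(series=[0, 0, 0.1, 0, 0, 0, 0.1, 0, 0, 0.1, 0, 0, 0, 0.1, 0, 0, 0.2, 0, 0, 0, 0.1, 0, 0, 0.2, 0, 0, 0, 0.1])

```text
clock: 10.37
tcp_pos: [0.5994, -0.0134, 0.0523]
orientation: [0.0, 0.974, 0.228, 0.0]
wrist_force: [-1.6, 1.2, 5.3]
finger_gap: 0.0433
```

Seated, with 5 N of contact. I'll open and rise.

Emit:
send_rows(series=[0, 0, 0, 0, 0, 0, 0.55, 0, 0, 0, 0, 0, 0, 0.65, 0, 0, 0, 0, 0, 0, 0.72, 0, 0, 0, 0, 0, 0, 0.72, 0, 0, -0.5, 0, 0, 0, 0.72, 0, 0, -1.5, 0, 0, 0, 0.72, 0, 0, -3, 0, 0, 0, 0.72, 0, 0, -5, 0, 0, 0, 0.72, 0, 0, -8, 0, 0, 0, 0.72, 0, 0, -11, 0, 0, 0, 0.72])

```text
clock: 11.2
tcp_pos: [0.5986, -0.0134, 0.1627]
orientation: [-0.0, 0.974, 0.228, -0.001]
wrist_force: [0.8, -0.7, 0.0]
finger_gap: 0.0613
```

Emit:
send_rows(series=[-2, 0, -4, 0, 0, 0, 1, -5, 0, -7, 0, 0, 0, 1, -8, 0, -7, 0, 0, 0, 1, -8, 0, -7, 0, 0, 0, 1, -8, 0, -7, 0, 0, 0, 1, -8, 0, -7, 0, 0, 0, 1])

```text
clock: 11.7
tcp_pos: [0.5279, -0.0491, 0.2319]
orientation: [0.0, 0.974, 0.228, 0.001]
wrist_force: [0.2, 0.1, -0.6]
finger_gap: 0.0853
```

```bash
python3 - <<'E'
from look import *
s,c,o=grab("w8",["spool_red"]);cv2.imwrite("pics/w8b.png",cv2.resize(cv2.imread("pics/w8.png")[0:300,40:440],(800,600),interpolation=2))
E
```

```text
w8 spool_red 0.88 [237.  76.  43.  44.] 1438 255.9 96.9
w8 spool_red 0.42 [230. 165.  41.  45.] 1407 252.3 187.5
11.7 [ 0.5279 -0.0491  0.2319] [3.000e-04 9.737e-01 2.277e-01 7.000e-04] 0.085282442447195
```

View pics/w8b.png

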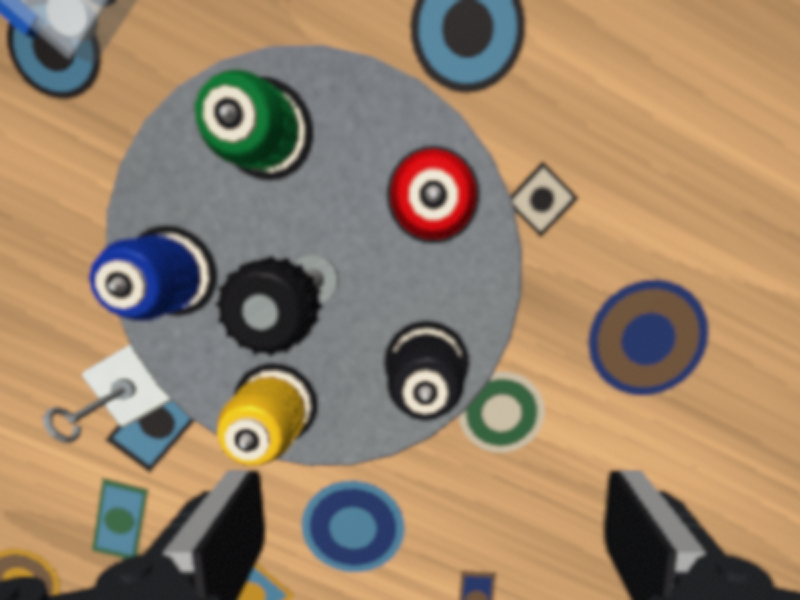

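Red is seated, with the spindle tip showing at its hole in crop (433,194). The other four spools are in place. Next I measure the axis and the front direction.

```bash
python3 - <<'E'
from h import *;import pickle
L={t:pickle.load(open(t+".pkl","rb"))[1] for t in("w4","w5","w8")}
c=L["w8"];f=lambda u,v:(u/2+40,v/2)
K={"w4":(89,126),"w5":(164,164.4),"w8":f(261,311)}
# refine knob light disc
for t in K:
    g=cv2.imread(f"pics/{t}.png").min(2);u,v=map(int,map(round,K[t]));m=(g[v-12:v+13,u-12:u+13]>95).astype(np.uint8)
    n,l,st,ce=cv2.connectedComponentsWithStats(m);k=l[12,12];print(t,st[k,4],ce[k]+[u-12,v-12],atz(L[t],ce[k]+[u-12,v-12],.14).round(4));K[t]=ce[k]+[u-12,v-12]
print("knob",tri([(L[t],K[t]) for t in K]).round(4))
G={"w4":(7,194),"w5":(64.8,220),"w8":f(62,424)};print("guide",tri([(L[t],G[t]) for t in G]).round(4),atz(c,G["w8"],.079))
A=np.array([.523,.028])
for n,uv,z in(("guide",f(62,424),.079),("gbase",f(123,389),.014),("red",f(433,194),.093),("green",f(230,113),.093),("blue",f(119,285),.093),("yellow",f(247,440),.093),("black",f(425,392),.093)):
    d=atz(c,uv,z)[:2]-A;print(n,(d+A).round(4),np.linalg.norm(d).round(4),np.degrees(np.arctan2(d[1],d[0])).round(1))
E
```

```text
w4 300 [ 86.85666667 125.41666667] [0.523  0.0288 0.14  ]
w5 268 [163.85074627 164.23507463] [0.5229 0.0289 0.14  ]
w8 243 [169.55144033 155.65020576] [0.5229 0.0289 0.14  ]
knob [0.5229 0.0289 0.1398]
guide [0.3917 0.1184 0.067 ] [0.39990361 0.11326611 0.079     ]
guide [0.3999 0.1133] 0.1497 145.3
gbase [0.3985 0.1135] 0.151 145.5
red [ 0.5961 -0.0142] 0.0844 -30.0
green [0.5867 0.082 ] 0.0835 40.3
blue [0.4911 0.1029] 0.0815 113.1
yellow [0.4425 0.0186] 0.081 -173.4
black [ 0.5075 -0.0534] 0.0828 -100.8
```

Emit:
send_rows(series=[1, -2.4, 0, 0, 0, 0, 1, 2, -4.8, 0, 0, 0, 0, 1, 3, -7.2, 0, 0, 0, 0, 1, 3, -7.2, 2, 0, 0, 0, 1, 3, -7.2, 4, 0, 0, 0, 1, 3, -7.2, 6, 0, 0, 0, 1, 3, -7.2, 6, 0, 0, 0, 1, 3, -7.2, 6, 0, 0, 0, 1, 3, -7.2, 6, 0, 0, 0, 1])

```text
clock: 12.55
tcp_pos: [0.5231, 0.029, 0.1717]
orientation: [0.0, 0.974, 0.228, -0.0]
wrist_force: [-0.7, 0.6, 0.2]
finger_gap: 0.0855
```

Emit:
send_rows(series=[0, 0, 2, 0, 0, 0, 1, 0, 0, 4, 0, 0, 0, 1, 0, 0, 6, 0, 0, 0, 1, 0, 0, 6.5, 0, 0, 0, 1, 0, 0, 6.5, 0, 0, 0, 1, 0, 0, 6.5, 0, 0, 0, 0.8, 0, 0, 6.5, 0, 0, 0, 0.6, 0, 0, 6.5, 0, 0, 0, 0.5, 0, 0, 6.5, 0, 0, 0, 0.4, 0, 0, 6.5, 0, 0, 0, 0.3], newtons=50)

```text
clock: 13.38
tcp_pos: [0.5237, 0.0282, 0.1079]
orientation: [0.001, 0.974, 0.228, 0.001]
wrist_force: [-1.6, -1.6, 5.8]
finger_gap: 0.0387
```

Emit:
send_rows(series=[0, 0, 0, 0, 0, 0, 0.2, 0, 0, 0, 0, 0, 0, 0.2, 0, 0, 0, 0, 0, 0, 0.2, 0, 0, 0, 0, 0, 0, 0.2])

```text
clock: 13.72
tcp_pos: [0.5237, 0.0282, 0.1079]
orientation: [0.001, 0.974, 0.228, 0.001]
wrist_force: [-0.7, -1.7, 5.6]
finger_gap: 0.039
```

Gripped. I'm turning anticlockwise, which is negative about the tool z.

Emit:
send_rows(series=[0, 0, 0, 0, 0, -1, 0.2, 0, 0, 0, 0, 0, -3, 0.2, 0, 0, 0, 0, 0, -6, 0.2, 0, 0, 0, 0, 0, -10, 0.2, 0, 0, 0, 0, 0, -14, 0.2, 0, 0, 0, 0, 0, -18, 0.2, 0, 0, 0, 0, 0, -22, 0.2, 0, 0, 0, 0, 0, -25, 0.2, 0, 0, 0, 0, 0, -27, 0.2, 0, 0, 0, 0, 0, -28, 0.2])

```text
clock: 14.55
tcp_pos: [0.5233, 0.0286, 0.1079]
orientation: [0.001, 0.889, 0.457, 0.001]
wrist_force: [-1.5, 0.9, 5.4]
finger_gap: 0.0388
```

```bash
python3 - <<'E'
from look import *
s,c,o=grab("w9",["spool_red"]);print(s["joint_pos"].round(3),s["wrist_force"],s["ft_torque"])
for v in o["spool_red"]:
    y,x=np.nonzero(v[1]);P=atz(c,(x.mean(),y.mean()),.06)[:2]-[.5229,.0289];print(v[0],np.linalg.norm(P),np.degrees(np.arctan2(P[1],P[0])))
E
```

```text
w9 spool_red 0.56 [320. 104.  88.  74.] 4719 363.6 141.8
14.55 [0.5233 0.0286 0.1079] [0.0009 0.8893 0.4573 0.001 ] 0.03879171360503906
[-0.098  0.285 -0.306  0.977 -0.     2.093] [-1.47321559  0.86408447  5.39399153] [-0.18942111  0.13654484 -0.06867211]
0.56 0.08456162954653784 -1.4842535245472943
```

Emit:
send_rows(series=[0, 0, 0, 0, 0, -1, 0.2, 0, 0, 0, 0, 0, -3, 0.2, 0, 0, 0, 0, 0, -7, 0.2, 0, 0, 0, 0, 0, -12, 0.2, 0, 0, 0, 0, 0, -17, 0.2, 0, 0, 0, 0, 0, -22, 0.2, 0, 0, 0, 0, 0, -27, 0.2, 0, 0, 0, 0, 0, -32, 0.2, 0, 0, 0, 0, 0, -36, 0.2, 0, 0, 0, 0, 0, -40, 0.2])

```text
clock: 15.48
tcp_pos: [0.5227, 0.0288, 0.1078]
orientation: [0.001, 0.679, 0.735, 0.0]
wrist_force: [-3.6, -1.0, 8.2]
finger_gap: 0.0386
```

Emit:
send_rows(series=[0, 0, 0, 0, 0, -4, 0.2, 0, 0, 0, 0, 0, -8, 0.2, 0, 0, 0, 0, 0, -12, 0.2, 0, 0, 0, 0, 0, -16, 0.2, 0, 0, 0, 0, 0, -20, 0.2, 0, 0, 0, 0, 0, -24, 0.2, 0, 0, 0, 0, 0, -28, 0.2, 0, 0, 0, 0, 0, -32, 0.2, 0, 0, 0, 0, 0, -36, 0.2, 0, 0, 0, 0, 0, -40, 0.2])

```text
clock: 16.32
tcp_pos: [0.522, 0.0286, 0.1078]
orientation: [0.0, 0.387, 0.922, -0.0]
wrist_force: [-5.8, -2.2, 10.2]
finger_gap: 0.0386
```

Emit:
send_rows(series=[0, 0, 0, 0, 0, -4, 0.2, 0, 0, 0, 0, 0, -8, 0.2, 0, 0, 0, 0, 0, -12, 0.2, 0, 0, 0, 0, 0, -16, 0.2, 0, 0, 0, 0, 0, -20, 0.2, 0, 0, 0, 0, 0, -24, 0.2, 0, 0, 0, 0, 0, -28, 0.2, 0, 0, 0, 0, 0, -32, 0.2, 0, 0, 0, 0, 0, -36, 0.2, 0, 0, 0, 0, 0, -40, 0.2])

```text
clock: 17.15
tcp_pos: [0.5216, 0.0279, 0.1078]
orientation: [-0.0, 0.048, 0.999, -0.001]
wrist_force: [-6.3, -5.7, 10.7]
finger_gap: 0.039
```

Emit:
send_rows(series=[0, 0, 0, 0, 0, -4, 0.2, 0, 0, 0, 0, 0, -8, 0.2, 0, 0, 0, 0, 0, -12, 0.2, 0, 0, 0, 0, 0, -16, 0.2, 0, 0, 0, 0, 0, -19, 0.2, 0, 0, 0, 0, 0, -22, 0.2, 0, 0, 0, 0, 0, -24, 0.2, 0, 0, 0, 0, 0, -25, 0.2, 0, 0, 0, 0, 0, -26, 0.2, 0, 0, 0, 0, 0, -26, 0.2])

```text
clock: 17.98
tcp_pos: [0.5216, 0.0275, 0.1078]
orientation: [-0.001, -0.176, 0.984, -0.001]
wrist_force: [-6.4, -6.6, 10.3]
finger_gap: 0.0391
```

```bash
python3 - <<'E'
from look import *
s,c,o=grab("wa",["spool_red","stand","spool_yellow","spool_black"]);print(s["joint_pos"].round(3),s["wrist_force"])
for v in o["spool_red"]:
    y,x=np.nonzero(v[1]);P=atz(c,(x.mean(),y.mean()),.06)[:2]-[.5229,.0289];print(v[0],np.linalg.norm(P),np.degrees(np.arctan2(P[1],P[0])))
E
```

```text
wa spool_red 0.58 [321. 106.  89.  73.] 4737 364.1 142.0
wa spool_red 0.2 [213. 209.  89.  97.] 6381 256.4 258.4
wa stand 0.57 [379.  43. 119.  78.] 4166 427.1 79.7
wa spool_yellow 0.73 [207. 283.  40.  39.] 937 226.0 307.8
wa spool_black 0.58 [319. 230.  52.  45.] 1328 347.0 251.7
17.9833 [0.5216 0.0275 0.1078] [-6.000e-04 -1.763e-01  9.843e-01 -1.200e-03] 0.03910008409906927
[-0.1    0.285 -0.307  0.979 -0.003 -0.454] [-6.44843478 -6.5792964  10.26409079]
0.58 0.08472656477422573 144.42381934559054
0.2 0.03824142114443253 19.784798158895118
```

View pics/wa.png

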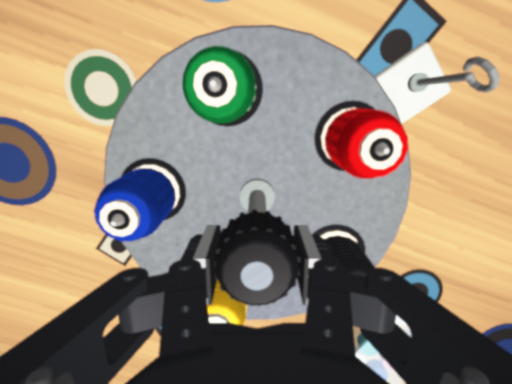

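Red is near the tongue now. Its spindle tip is at (382,149), the guide foot at (418,82), the ring at (482,74), the column foot at (257,193) and the knob disc at (257,276).

```bash
python3 - <<'E'
from h import *;import pickle
s,c,o=pickle.load(open("wa.pkl","rb"));g=cv2.imread("pics/wa.png")
def blob(u,v,r,thr,ch="min",dark=False):
    w=getattr(g[v-r:v+r+1,u-r:u+r+1],ch)(2);m=((w<thr) if dark else (w>thr)).astype(np.uint8);n,l,st,ce=cv2.connectedComponentsWithStats(m);k=l[r,r];return ce[k]+[u-r,v-r],st[k,4]
kd,a=blob(257,276,20,95);print("knob",kd,a);K=atz(c,kd,.14)
fd,a=blob(250,188,20,145);print("foot",fd,a,atz(c,(257,194),.028))
print(K)
A=np.array([.5229,.0289])
# felt disc under red: not visible; red hole/tip
P=dict(tip=((382,149),.093),holetop=((382.5,150),.086),gbase=((418,82),.014),ring=((482,74),.079),
 yel=((216,322),.093),green=((216.5,84),.093),blue=((118.5,219),.093))
for ax in(A,K[:2]):
  for n,(uv,z) in P.items():
    d=atz(c,uv,z)[:2]-ax;print(n,np.linalg.norm(d).round(4),np.degrees(np.arctan2(d[1],d[0])).round(2))
cv2.imwrite("pics/wab.png",cv2.resize(g[30:180,310:510],(800,600),interpolation=2))
E
```

```text
knob [256.50968523 275.75544794] 826
foot [248.33083832 185.70733533] 1336 [0.52154267 0.02848721 0.028     ]
[0.52266703 0.0288626  0.14      ]
tip 0.0834 145.57
holetop 0.0853 143.34
gbase 0.1506 145.51
ring 0.1507 145.52
yel 0.0708 -1.83
green 0.0842 -145.58
blue 0.0811 -74.72
tip 0.0833 145.46
holetop 0.0851 143.22
gbase 0.1504 145.45
ring 0.1505 145.46
yel 0.0711 -1.79
green 0.084 -145.51
blue 0.0811 -74.56
```

View pics/wab.png

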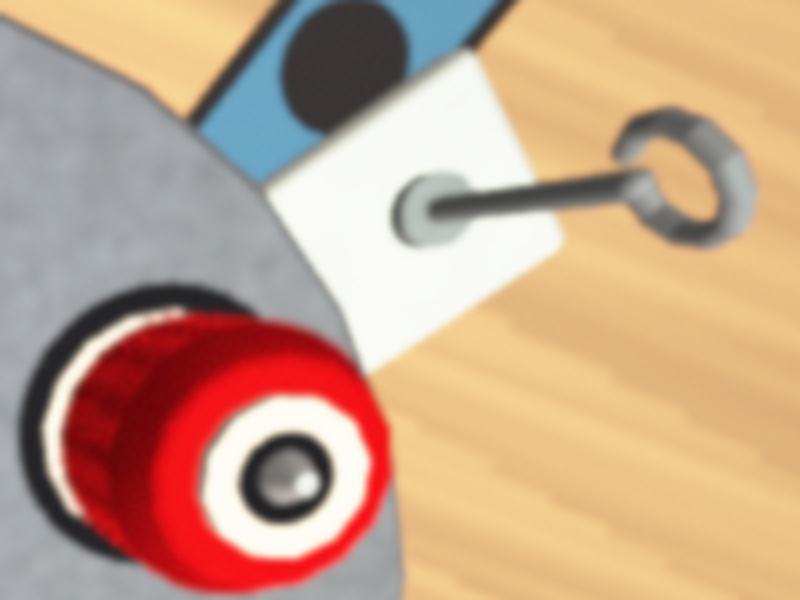

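```bash
python3 - <<'E'
from h import *;import pickle
from scipy.optimize import least_squares
A=np.array([.5229,.0289])
def rep(n,d): d=np.asarray(d)[:2]-A;print(n,np.linalg.norm(d).round(4),np.degrees(np.arctan2(d[1],d[0])).round(2))
s,c,o=pickle.load(open("wa.pkl","rb"))
q=np.array([(20,440),(35,370),(75,310),(120,290),(165,285),(220,298),(255,320),(45,510),(75,540),(110,555)])/4+[310,30]
W=np.array([atz(c,p,.027)[:2] for p in q])
for r0 in(None,.0195,.02,.0205,.021):
    f=(lambda x:np.hypot(*(W-x[:2]).T)-x[2]) if r0 is None else (lambda x:np.hypot(*(W-x[:2]).T)-r0)
    R_=least_squares(f,[*W.mean(0),.02][:3 if r0 is None else 2]);rep(("felt",r0,R_.x[2:],np.abs(R_.fun).max().round(4)),R_.x)
s5,c5,_=pickle.load(open("w5.pkl","rb"))
e=np.array([254.0,101.68]);print("felt radius w5",np.linalg.norm(atz(c5,e+[23.4,0],.027)-atz(c5,e,.027)))
rep("felt w5",atz(c5,e,.027))
for uv in((286,478),(285,477)): rep("top ring z.086",atz(c,np.array(uv)/4+[310,30],.086))
for uv in((292,475),(300,482),(305,487)): rep("tip?",atz(c,np.array(uv)/4+[310,30],.093))
for a in(142.5,143.5,144.5,145.5):
    d=np.array([np.cos(np.radians(a)),np.sin(np.radians(a))])*.085+A;print(a,[((proj(c,[*d,z])[0]-[310,30])*4).round(0) for z in(.093,.086,.027)])
E
```

```text
('felt', None, array([0.02579943]), np.float64(0.001)) 0.0844 144.51
('felt', 0.0195, array([], dtype=float64), np.float64(0.0085)) 0.0823 147.7
('felt', 0.02, array([], dtype=float64), np.float64(0.0078)) 0.0824 147.51
('felt', 0.0205, array([], dtype=float64), np.float64(0.0072)) 0.0825 147.31
('felt', 0.021, array([], dtype=float64), np.float64(0.0065)) 0.0826 147.11
felt radius w5 0.026284465952329902
felt w5 0.0853 -29.85
top ring z.086 0.0849 143.72
top ring z.086 0.0849 143.86
tip? 0.0839 145.44
tip? 0.0844 144.44
tip? 0.0846 143.77
142.5 [array([314., 497.]), array([292., 488.]), array([163., 436.])]
143.5 [array([309., 488.]), array([287., 480.]), array([160., 430.])]
144.5 [array([304., 479.]), array([283., 471.]), array([156., 423.])]
145.5 [array([299., 470.]), array([278., 462.]), array([152., 417.])]
```

The measurements put red at about 144.0° and the guide at 145.5°, so I'll turn 1.5° more. Then I'll release and regrip with the camera straight along the tongue, as an independent check of the line.

Emit:
send_rows(series=[0, 0, 0, 0, 0, -0.5, 0.2, 0, 0, 0, 0, 0, -1, 0.2, 0, 0, 0, 0, 0, -1.5, 0.2, 0, 0, 0, 0, 0, -1.5, 0.2, 0, 0, 0, 0, 0, -1.5, 0.2, 0, 0, 0, 0, 0, -1.5, 0.6, 0, 0, 0, 0, 0, -1.5, 0.8, 0, 0, 0, 0, 0, -1.5, 1, 0, 0, 0, 0, 0, -1.5, 1, 0, 0, 0, 0, 0, -1.5, 1])

```text
clock: 19.07
tcp_pos: [0.5225, 0.029, 0.1062]
orientation: [0.0, -0.19, 0.982, 0.0]
wrist_force: [-0.1, 0.7, -0.6]
finger_gap: 0.0853
```

Emit:
send_rows(series=[0, 0, 0, 0, 0, 6, 1, 0, 0, 0, 0, 0, 12, 1, 0, 0, 0, 0, 0, 18, 1, 0, 0, 0, 0, 0, 24, 1, 0, 0, 0, 0, 0, 31, 1, 0, 0, 0, 0, 0, 38, 1, 0, 0, 0, 0, 0, 45, 1, 0, 0, 0, 0, 0, 51, 1, 0, 0, 0, 0, 0, 56.3, 1, 0, 0, 0, 0, 0, 56.3, 1])

```text
clock: 19.9
tcp_pos: [0.5224, 0.029, 0.1061]
orientation: [-0.0, 0.297, 0.955, -0.0]
wrist_force: [0.7, -0.2, -0.5]
finger_gap: 0.0854
```

Emit:
send_rows(series=[0, 0, 0, 0, 0, 0, 1, 0, 0, 0, 0, 0, 0, 1, 0, 0, 0, 0, 0, 0, 1])

```text
clock: 20.15
tcp_pos: [0.5225, 0.0289, 0.1062]
orientation: [-0.0, 0.295, 0.955, -0.0]
wrist_force: [0.3, -0.4, 0.1]
finger_gap: 0.0855
```

```bash
python3 - <<'E'
from look import *
s,c,o=grab("wb",[]);print(s["wrist_force"])
q=s["orientation"];print("yaw",np.degrees(2*np.arctan2(q[2],q[1])));T=rot(q)
print("to axis, tool cm",(T.T@(np.array([.5229,.0289,.1075])-s["tcp_pos"])*100).round(2))
g=cv2.imread("pics/wb.png");cv2.imwrite("pics/wbb.png",cv2.resize(g[0:200,156:356],(600,600),interpolation=2))
E
```

```text
20.15 [0.5225 0.0289 0.1062] [-0.      0.2954  0.9554 -0.    ] 0.08554636481736626
[ 0.30743118 -0.44464908  0.11142034]
yaw 145.6398569024338
to axis, tool cm [-0.03  0.03 -0.13]
```

View pics/wbb.png

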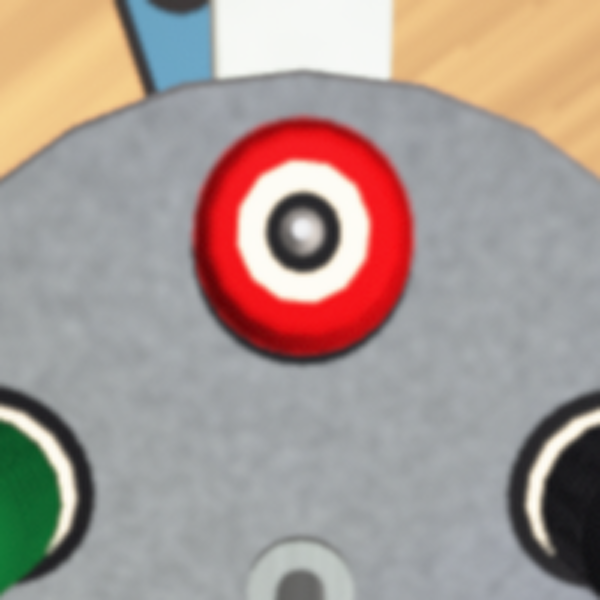

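Camera straight along the tongue: the tongue edges (213 and 392, so centre 302.5), spool ring (303), spindle (302) and column foot (301) all lie on one line. Now the firm grip.

Emit:
send_rows(series=[0, 0, -0.1, 0, 0, 0, 0.8, 0, 0, -0.1, 0, 0, 0, 0.65, 0, 0, -0.1, 0, 0, 0, 0.55, 0, 0, -0.1, 0, 0, 0, 0.5, 0, 0, -0.1, 0, 0, 0, 0.45, 0, 0, -0.1, 0, 0, 0, 0.4, 0, 0, -0.1, 0, 0, 0, 0.3, 0, 0, -0.1, 0, 0, 0, 0.2, 0, 0, -0.1, 0, 0, 0, 0.2, 0, 0, -0.1, 0, 0, 0, 0.2], newtons=60)

```text
clock: 21.03
tcp_pos: [0.5221, 0.0281, 0.1077]
orientation: [0.0, 0.296, 0.955, -0.001]
wrist_force: [-3.7, -2.1, 5.1]
finger_gap: 0.0389
```

Emit:
send_rows(series=[0, 0, 0, 0, 0, 0, 0.1, 0, 0, 0, 0, 0, 0, 0.1, 0, 0, 0, 0, 0, 0, 0.1, 0, 0, 0, 0, 0, 0, 0.1, 0, 0, 0, 0, 0, 0, 0.1, 0, 0, 0, 0, 0, 0, 0.1])

```text
clock: 21.53
tcp_pos: [0.5221, 0.0281, 0.1077]
orientation: [0.0, 0.296, 0.955, -0.001]
wrist_force: [-3.0, -1.7, 5.9]
finger_gap: 0.0385
```

```bash
python3 - <<'E'
from look import *
s,c,o=grab("wc",[]);print(s["wrist_force"],s["ft_torque"])
q=s["orientation"];print("yaw",np.degrees(2*np.arctan2(q[2],q[1])))
t=read_camera("top");sc=read_camera("scene");g=cv2.imread("pics/wc.png")
for n in("wb","wc"):
    G=cv2.imread(f"pics/{n}.png").astype(int);h=G[45:110,215:300];m=((h[:,:,2]>120)&(h[:,:,1]<60)).astype(np.uint8);y,x=np.nonzero(m);print(n,"red span mid",(x.min()+x.max())/2+215,x.mean()+215)
    for r in(5,20):
        x=np.nonzero(G[r,215:300].min(1)>190)[0]+215;print("tongue",r,(x.min()+x.max())/2)
z=lambda a:cv2.resize(a,(400,300),interpolation=2)
cv2.imwrite("pics/fin.png",np.vstack([np.hstack([z(g),z(sc[140:230,190:310])]),np.hstack([z(t[150:240,200:320]),z(t[130:265,190:370])])]))
E
```

```text
21.5333 [0.5221 0.0281 0.1077] [ 0.000e+00  2.963e-01  9.551e-01 -9.000e-04] 0.038462555077192706
[-2.95190462 -1.74686365  5.89667603] [-0.78790592  0.75366012 -0.0021347 ]
yaw 145.52684370578572
wb red span mid 256.5 258.4709409594096
tongue 5 257.0
tongue 20 256.5
wc red span mid 257.5 259.35813308687614
tongue 5 258.0
tongue 20 257.5
```

View pics/fin.png

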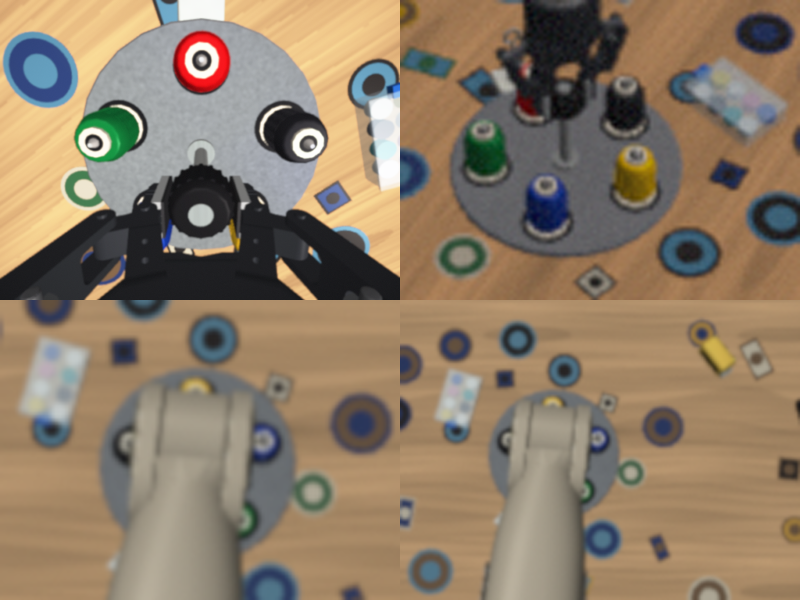

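All spools are seated, red is in line with the tongue (both at column 257.5 of the final image), and the knob is gripped. I'm handing in.

```bash
python3 -c "
from h import *
print(hand_in())"
```

```text
the job is handed in; nothing more can be done
None
```

The red spool is on the spindle and in line with the thread guide, and the gripper is holding the black knob. The job is handed in at about 22 s of the 64 s allowed; the hand-in gives no verdict.

- **Placing the spool:** I lowered it until it touched the turntable with about 5 N, then let go. The next wrist picture showed it seated.
- **Turning the stand:** I turned it about 175.5° anticlockwise by the knob in one grip. I then regripped with the camera looking straight along the tongue.
- **Alignment:** In the final wrist picture the spool's centre and the tongue's centre line are both at about column 257.5. An earlier oblique view gave less consistent angles for red, 143.7–145.6° against 145.5° for the guide. I averaged these, turned 1.5° more, and relied on the straight-on view.
- **Grip:** The knob is held at 60 N with a 38.5 mm finger gap. The wrist force was about 7 N.
- **Other objects:** The four other spools are on their spindles in the last pictures. The bobbin box and tape measure look unmoved. The arm never went near the shears or mouse, and I did not measure them again.

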